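# Lever a sagged plate rack back up to its stop

## Task

The front of the heavy stone-based plate rack has sunk on its stiff legs. Lay the pry bar over the round-topped wooden block with its steel tip just under the middle of the rack's front edge, gently lever the rack up until it comes against its stop, and lean on the bar's grip end there with a steady push of about 20 N for about a second so that it beds in, without forcing it much harder. Then draw the bar out and lay it back on the counter well clear of the block, leaving the rack up; do not touch the rack with the gripper or disturb the lid, sugar dispenser, coaster or spoon.

Things in the scene. Friction and masses are not known exactly. Their poses are not given: they have to be found in the camera images.
- trestle: Fixed wood and steel trestle under the plate rack, 240 long (x) by 240 wide (y). Origin: centre of its underside on the counter. Its +x points from the rack's front to its rear; -x is the open front. Two steel leg sleeves, 26 across, stand near the front corners at y = -105 and +105; between them the front is free.
- slab: Heavy white marble slab (about 3.4 kg, uncertain), 260 x 240 x 20, with dowel rack and two upright plates fixed on it, top about 300 above the counter. Origin on its rear hinge: trestle x = +130, height 80; its flat underside is at the origin's height and reaches 260 forward (-x). x rearwards, y across. Tilts only about this hinge; a stop ends the lift when it is level.
- lip (a point): Middle of the slab's front lower edge; axes as the slab's (x into the rack, z up). 70 to 75 above the counter at the start, 80 when the slab is against its stop. Stiff legs hold the slab by friction wherever it is left; lifting it takes about 40 to 46 N under this edge, and the edge may be loaded with 120 N at most.
- block: Fulcrum: fixed dark hardwood block, 30 thick (its x) by 90 wide (its y), with a rounded top along its y (radius 12). Origin at the centre of its underside. It stands in front of the middle of the slab's front edge, its ridge 35 to 45 in front of that edge and parallel to it.
- ridge (a point): Middle of the top of the block's ridge, 58 above the counter.
- bar: Loose flat pry bar, 260 long, 12 thick, 0.5 kg, flat on the open counter at the start: steel blade 175 x 24 wide, square tip at +x; black plastic grip 85 x 28 wide at -x, flush above and below. Origin: centre of its underside, nearly the centre of mass; x to the tip (130 away), y across, z up.
- bar_tip (a point): Centre of the end face of the bar's steel tip, 6 above the underside. With the tip 10 to 20 under the slab and the bar on the ridge, the bar can be let go: its weight holds the tip up against the slab. Pushed 10 to 15 from its grip end it then goes down 20 to 40 mm at about 8 to 13 N until the stop, where it hardly gives.
- lid: Stainless kettle lid, 140 diameter, 46 high with knob, loose; bystander. Origin at the centre of its underside.
- dispenser: Glass sugar dispenser with steel cap, button and spout, 76 diameter, 125 high, spout reaching 61 to its -x, loose; bystander. Origin at the centre of its underside.
- coaster: Black plastic coaster, 94 diameter, 6 thick, loose; bystander. Origin at the centre of its underside.
- spoon: Bamboo spoon about 225 long, lying loose on the counter near the robot's base; bystander. Origin near its middle, on its underside.
Things that resemble listed ones, but are neither listed nor needed, are in the scene too. Of the things that look like the block, take the one that is farthest from the robot's base at the start.

How it is judged:
By the outcome, as a careful person would: the job done as asked, in the order asked, and still so for the second after the job is handed in, with the robot touching nothing.
It also fails if it takes over 72 s, if anything falls off the work surface, if the arm or the gripper's body presses on something with over 40 N, if the wrist force passes 120 N, or if a joint passes its speed limit or range.

## Robot

A 6-joint arm with a two-finger parallel gripper is mounted at the origin on the work surface. World frame = base frame: x ahead of the robot, y to its left, z up, the work surface at z = 0. Lengths are in m, angles in rad, forces in N, time in s.
With the tool pointing down it reaches from about 0.325 to 0.875 m from the base axis. Payload 4.4 kg.
Tool frame: the origin (TCP) lies at the very end of the fingers, on their centre line; the grasp point (between the pads) lies 19 mm behind it (r.pinch_z is the distance from the TCP to the grasp point, in m); z points along the fingers, y is the line along which they close (so a half turn about z gives the same grasp; the last joint's range is limited). The gripper opens to 85 mm and grips with 20 to 120 N. Pads are 22 mm wide; open, the fingers measure 114 mm over their backs; the gripper's body (76 mm by 85 mm) begins 54 mm behind the grasp point. The pads swing forward as they close: fully open they stand 13 mm farther back than shut.
Start: joints at [-1.45, 0.207, 1.542, -0, 1.393, -0.15], TCP at [0.154, -0.554, 0.231] pointing down, gripper open.
Joint ranges: [-2.73, 2.73], [-0.86, 2.22], [0.23, 2.46], [-1.11, 4.25], [0.08, 2.63], [-2.82, 2.82]. Speed limits (rad/s): [2.79, 2.79, 3.14, 3.14, 3.14, 3.14].

## Interface

Orientations are given as a unit quaternion [x, y, z, w].
In Python, from station import sensors, imaging, job, r gives the robot as it stands.
- The arm moves only by the tool send_rows, never from a script. Its arguments are lists of equal length, an entry for each row: "claw": the finger opening in mm, from 0 to 85.4; "translation": the shift along the tool's x, y, z in mm, a list of three; "dr": the turn, a rotation vector about the tool's x, y, z in rad, a list of three. A call has exactly 10 rows; each row is the pose to reach, as a shift and turn from the pose commanded when the call began, along the tool's axes at that moment; what a row does not reach only later rows make up. A row lasts 1/10 s, in which the tool goes at most 50 mm and 8.59 degrees, less where a joint would pass 70% of its speed; a pose out of reach is approached as far as the arm can. A call with a gripper value outside its range is refused whole. The fingers move at their own pace and stop on an object; "newtons" is the grip in N (left out, the last holds). Time passes only in rows, so rows that repeat a pose let the fingers close, or fill a call up. It gives the time, the measured TCP pose, the force, the opening and the grip force at its end, in the units of the state.
- sensors.get_obs(): the state, without advancing time (a new reading comes with each control period).
- imaging.read_camera(name): name is "scene" or "top" or "wrist"; returns (picture, depth): 420x560x3 uint8, red, green, blue; 420x560 float32, m along the optical axis (not along the pixel's ray), 0 where there is no reading.
- imaging.camera_params(name): a dict with "K" (3x3 intrinsics, pixels), "camera_from_world" (4x4, takes a point from world to camera coordinates). Camera axes: x right, y up, looking along -z (the intrinsics and any distortion apply to the point x, -y, -z); pixel columns grow to the right and rows downward; lengths in m; the calibration is good to about 2 mm. The wrist camera is an equidistant fisheye: a pixel r from the principal point sees the ray r / f radians off the axis. A picture is of the moment at which its call begins: read the wrist's pose just before it. camera_params takes no time and is no camera call; for the wrist camera it gives the pose at the moment of the call.
- job.hand_in(): hands the job in; it is judged then, once.
The state is a dict: "t": time; "joints": joint angles; "joint_velocities": joint speeds; "tau": joint torques, N m; "tool_pos": TCP position; "tcp_rot": TCP orientation; "wrist_force": force on the tool from outside, world axes, zero at the start; "ft_torque": the same for the moment, N m; "finger_gap": finger opening in m; "finger_force": force on a finger pad.
Only numpy, scipy, OpenCV 4.12 (cv2) and the standard library are available. Lean on these libraries where they do the work, as an engineer would, in place of code of your own. Each camera call takes 0.05 s, during which the arm holds its last target. There are 200 camera calls.

## Working session

There is one attempt and no reset: what is moved stays moved. The work goes in short steps, Python scripts to look and compute and a tool call to move; the robot and the scene stay as the last step left them, time stands still between calls to the robot, and variables do not carry over. Pictures are saved under pics/ and viewed, at most 10 in all, crops included, and the job is handed in when it is done.

Besides the shell and the picture viewer there is one more tool, called after ">>>" as name(argument=value, ...) on one line, values as JSON. send_rows: Moves the arm, as the interface text tells. Its arguments: {"type":"object","properties":{"claw":{"type":"array","items":{"type":"number"}},"translation":{"type":"array","items":{"type":"array","items":{"type":"number"}}},"dr":{"type":"array","items":{"type":"array","items":{"type":"number"}}},"newtons":{"type":"number"}},"required":["claw","translation","dr"]}

```bash
mkdir -p pics
cat > h.py <<'E'
import numpy as np,cv2
from scipy.spatial.transform import Rotation as R
from station import sensors, imaging, job, r
def shot(n,f):
    p=imaging.camera_params(n); im,d=imaging.read_camera(n)
    np.savez(''+f+'.npz',im=im,d=d,K=p['K'],T=p['camera_from_world'])
    cv2.imwrite('pics/'+f+'.png',im[:,:,::-1]); return im,d,p
def load(f): return np.load(''+f+'.npz')
def pts(f):
    z=load(f);K,T,d=z['K'],z['T'],z['d'];v,u=np.mgrid[:d.shape[0],:d.shape[1]]
    P=np.stack([(u-K[0,2])/K[0,0]*d,-(v-K[1,2])/K[1,1]*d,-d],-1)
    W=(P-T[:3,3])@T[:3,:3]; W[d==0]=np.nan; return z['im'],W
E
python3 - <<'E'
from h import *
a=[shot(n,n+'0') for n in('scene','top')]
for x in a: print(x[2])
o=sensors.get_obs();print(o)
cv2.imwrite('pics/both0.png',cv2.resize(np.vstack([x[0] for x in a])[:,:,::-1],(400,600)) )
E
```

```text
{'K': array([[459.26099082,   0.        , 277.73526993],
       [  0.        , 459.26099082, 217.92161316],
       [  0.        ,   0.        ,   1.        ]]), 'camera_from_world': array([[-0.04028694,  0.99918584,  0.00215073,  0.0786684 ],
       [-0.76631771, -0.03227889,  0.64165041,  0.32551212],
       [ 0.64119742,  0.02420198,  0.76699422, -1.82368967],
       [ 0.        ,  0.        ,  0.        ,  1.        ]])}
{'K': array([[501.41402446,   0.        , 278.30803171],
       [  0.        , 501.41402446, 212.14772344],
       [  0.        ,   0.        ,   1.        ]]), 'camera_from_world': array([[ 2.55471642e-02, -9.99673585e-01,  2.58166455e-04,
        -6.70753152e-02],
       [ 9.92142742e-01,  2.53863476e-02,  1.22508421e-01,
        -5.06335044e-01],
       [-1.22474986e-01, -2.87360477e-03,  9.92467440e-01,
        -1.44051703e+00],
       [ 0.00000000e+00,  0.00000000e+00,  0.00000000e+00,
         1.00000000e+00]])}
{'t': 0.1, 'joints': array([-1.45052145e+00,  2.07342778e-01,  1.54284598e+00,  1.05562531e-05,
        1.39349898e+00, -1.50491205e-01]), 'joint_velocities': array([-0.00074233, -0.00328936, -0.00457172,  0.00114846, -0.00266419,
        0.00100884]), 'tau': array([-3.18981538e-04, -3.84090114e+01, -2.92547303e+01, -2.59662302e-04,
        4.78706512e-03,  5.19553680e-06]), 'tool_pos': array([ 0.15370765, -0.55335148,  0.23022079]), 'tcp_rot': array([ 9.90849287e-01,  1.34968857e-01,  2.10196543e-05, -1.04734439e-03]), 'wrist_force': array([ 0.27547177, -0.71665918, -0.22278048]), 'ft_torque': array([ 0.0037518 ,  0.01493975, -0.00033284]), 'finger_force': 0.0, 'finger_gap': 0.08549233805091701}
```

View pics/scene0.png

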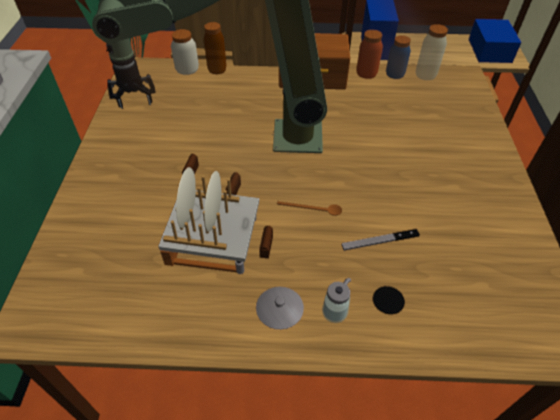

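View pics/top0.png

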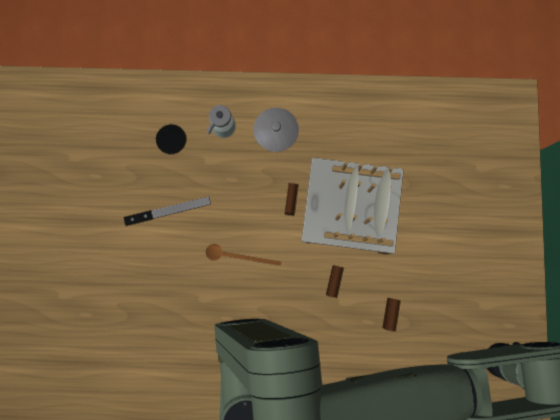

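Scene view: the rack is at (210,225), with its open front facing right (+y). Three block-like things appear in the top view: A (291,199), B (335,281) and C (392,314). A is farthest from the base and stands in front of the slab's front edge, so A is the block. The bar is at top (167,211), with its black grip on the left and its tip on the right (210,200). Next I'll measure these and confirm with a crop.

Run:
```python
from h import *
z=load('top0');im=z['im']
c=cv2.resize(im[145:260,115:415],None,fx=2.6,fy=2.6,interpolation=cv2.INTER_CUBIC)
cv2.imwrite('pics/crop1.png',c[:,:,::-1])
for f in('top0','scene0'):
    im,W=pts(f); X,Y,Z=np.moveaxis(W,-1,0)
    def rep(n,m):
        p=W[m]; 
        if len(p)<5: print(f,n,len(p));return
        (c,s,a)=cv2.minAreaRect((p[:,:2]*1000).astype(np.float32)); 
        print(f,n,len(p),'rect',np.round(c,1),np.round(s,1),round(a,2),'z med',np.round(np.nanpercentile(p[:,2],[5,50,95])*1000,1), 'corners',np.round(cv2.boxPoints((c,s,a))).tolist())
    hsv=cv2.cvtColor(im,cv2.COLOR_RGB2HSV)
    print('table z',np.nanmedian(Z[200:260,300:500]) if f=='top0' else np.nanmedian(Z[150:200,350:450]))
    n=Z>0.008
    lab_n,lab,st,ce=cv2.connectedComponentsWithStats((n&(Z<0.4)&(X>0.2)).astype(np.uint8))
    for i in range(1,lab_n):
        if st[i,4]>60: rep('comp%s'%np.round(ce[i]),lab==i)
```

```text
table z 0.0029613652558504377
top0 comp[221. 122.] 716 rect [764.1 120.5] [ 68.4 109.8] 46.93 z med [ 23.6 113.  123.3] corners [[701.0, 133.0], [781.0, 58.0], [828.0, 108.0], [747.0, 183.0]]
top0 comp[276. 129.] 1404 rect [764.5 -39.9] [136.1 134.2] 82.45 z med [ 9.4 17.4 36.4] corners [[689.0, -99.0], [822.0, -116.0], [840.0, 19.0], [707.0, 36.0]]
top0 comp[171. 140.] 326 rect [721.6 278.2] [84.2 89.1] 2.62 z med [ 8.2 10.3 14.9] corners [[678.0, 321.0], [682.0, 232.0], [766.0, 236.0], [762.0, 325.0]]
top0 comp[353. 206.] 7907 rect [ 540.4 -262.7] [262.9 268.8] 83.86 z med [ 91.8  99.1 255.8] corners [[393.0, -379.0], [660.0, -408.0], [688.0, -146.0], [421.0, -118.0]]
top0 comp[291. 199.] 330 rect [546.8 -90.1] [31.7 89.2] 83.85 z med [39.7 55.4 62.5] corners [[501.0, -101.0], [589.0, -111.0], [593.0, -79.0], [504.0, -70.0]]
top0 comp[165. 211.] 728 rect [506.  277.3] [ 28.8 259.9] 15.67 z med [ 9.2 14.  19.3] corners [[457.0, 399.0], [527.0, 148.0], [555.0, 156.0], [485.0, 406.0]]
top0 comp[217. 253.] 163 rect [388.8 113.6] [47.5 84.7] 4.66 z med [ 8.2 10.6 15.2] corners [[362.0, 
[... 1014 characters left out ...]
, [630.0, -461.0], [663.0, -149.0], [229.0, -103.0]]
scene0 comp[266. 241.] 324 rect [549.  -94.9] [30.7 93.5] 84.37 z med [14.8 50.1 59.9] corners [[501.0, -106.0], [594.0, -115.0], [597.0, -84.0], [504.0, -75.0]]
scene0 comp[381. 238.] 502 rect [508.7 274.3] [ 32.  261.5] 16.41 z med [ 8.5 11.6 15.9] corners [[456.0, 395.0], [530.0, 144.0], [561.0, 153.0], [487.0, 404.0]]
scene0 comp[336. 301.] 933 rect [773.4 121.3] [67.4 85.6] 18.99 z med [ 18.5  93.7 119.3] corners [[728.0, 151.0], [755.0, 70.0], [819.0, 92.0], [791.0, 173.0]]
scene0 comp[279. 306.] 1336 rect [766.3 -47. ] [128.1 134.2] 63.31 z med [ 9.  16.8 39.6] corners [[678.0, -74.0], [797.0, -134.0], [855.0, -20.0], [735.0, 40.0]]
```

View pics/crop1.png

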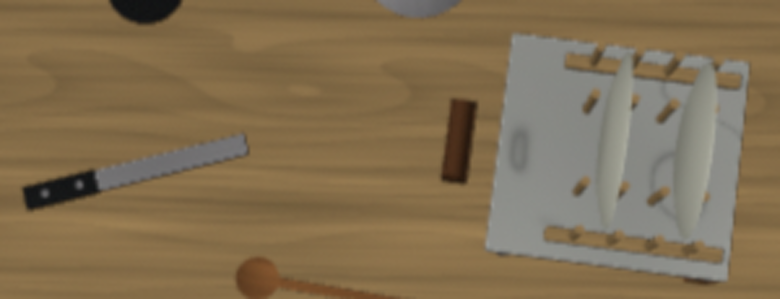

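Crop: the dark block at crop (459,141) is A at top (291,199). It stands midway along the slab's left (front) edge and parallel to it. Next come the fine positions and the first move.

```bash
cat >> h.py <<'E'
def to(pos_mm,yaw,pitch=0,base=None):
    """tool down, tool x at heading yaw(deg), then tilted by pitch(deg) about tool y; prints shift/turn from current"""
    o=sensors.get_obs() if base is None else base
    A=R.from_quat(o['tcp_rot']); y=np.radians(yaw)
    x=np.array([np.cos(y),np.sin(y),0]);z=np.array([0,0,-1.]);B=R.from_matrix(np.stack([x,np.cross(z,x),z],1))*R.from_rotvec([0,np.radians(pitch),0])
    t=A.inv().apply(np.array(pos_mm)-o['tool_pos']*1000); rv=(A.inv()*B).as_rotvec()
    print('shift',np.round(t,1),'turn',np.round(rv,4)); return t,rv
E
python3 - <<'E'
from h import *
for f in('top0','scene0'):
    im,W=pts(f); X,Y,Z=np.moveaxis(W,-1,0); hsv=cv2.cvtColor(im,cv2.COLOR_RGB2HSV)
    m=(hsv[...,1]<60)&(hsv[...,2]>90)&(Z>.08)&(Z<.115)&(Y<-.1)&(X<.72)&(X>.38)
    n,l,st,ce=cv2.connectedComponentsWithStats(m.astype(np.uint8)); l=l==1+np.argmax(st[1:,4])
    p=W[l]; c,s,a=cv2.minAreaRect((p[:,:2]*1000).astype(np.float32)); print(f,c,s,a,np.round(cv2.boxPoints((c,s,a)),0).tolist())
    A=np.c_[p[:,:2],np.ones(len(p))]; k=np.linalg.lstsq(A,p[:,2],rcond=None)[0]; print('plane',k)
    for q in((.549,-.135),(.52,-.39)): print(q, k[:2]@q+k[2])
    b=(Z>.03)&(abs(X-.548)<.07)&(abs(Y+.092)<.03)&(hsv[...,2]<110)
    print('ridge z',np.nanpercentile(Z[b],[50,90,97]))
to([300,-300,330],40); to([507,276,150],105.7)
E
```

```text
top0 (526.2682495117188, -262.25) (260.1060485839844, 240.28689575195312) 83.91480255126953 [[393.0, -379.0], [632.0, -404.0], [660.0, -146.0], [421.0, -120.0]]
plane [-0.00286267 -0.02298894  0.09312115]
(0.549, -0.135) 0.09465305352608978
(0.52, -0.39) 0.10059825055165128
ridge z [0.05578681 0.06109645 0.06386059]
scene0 (527.3988037109375, -265.6152648925781) (259.7618408203125, 244.92185974121094) 83.83665466308594 [[392.0, -382.0], [635.0, -408.0], [663.0, -150.0], [420.0, -123.0]]
plane [-0.00214268 -0.02648852  0.09064857]
(0.549, -0.135) 0.09304819278570026
(0.52, -0.39) 0.09986490219634518
ridge z [0.05280728 0.05881469 0.06085906]
shift [ 208.8 -205.2  -99.3] turn [-0.002  -0.0008 -0.4274]
shift [ 562.2 -704.5   81.9] turn [-1.400e-03 -1.900e-03 -1.574e+00]
```

>>> send_rows(claw=[60, 60, 60, 60, 60, 60, 60, 60, 60, 60], translation=[[150, -150, -100], [209, -205, -100], [209, -205, -100], [209, -205, -100], [209, -205, -100], [209, -205, -100], [209, -205, -100], [562, -704, 0], [562, -704, 0], [562, -704, 0]], dr=[[0, 0, -0.2], [0, 0, -0.43], [0, 0, -0.43], [0, 0, -0.43], [0, 0, -0.43], [0, 0, -0.43], [0, 0, -0.43], [0, 0, -1.574], [0, 0, -1.574], [0, 0, -1.574]])

```text
t: 1.1
tool_pos: [0.3503, -0.1602, 0.3063]
tcp_rot: [0.838, 0.546, -0.0, -0.0]
wrist_force: [0.3, 0.3, -0.5]
finger_gap: 0.0605
finger_force: 0.0
```

Run:
```python
from h import *
to([507,276,150],105.7);o=sensors.get_obs();print(o['tool_pos'],o['joints'])
```

```text
shift [462.4 -32.9 156.2] turn [-3.000e-04  1.000e-04 -6.898e-01]
[ 0.35034123 -0.16022904  0.30628114] [-6.54426479e-01 -2.74229892e-01  1.85367500e+00 -2.24845107e-04
  1.56233437e+00 -2.38604223e-01]
```

>>> send_rows(claw=[60, 60, 60, 60, 60, 60, 60, 60, 60, 60], translation=[[462, -33, 156], [462, -33, 156], [462, -33, 156], [462, -33, 156], [462, -33, 156], [462, -33, 156], [462, -33, 156], [462, -33, 156], [462, -33, 156], [462, -33, 156]], dr=[[0, 0, -0.69], [0, 0, -0.69], [0, 0, -0.69], [0, 0, -0.69], [0, 0, -0.69], [0, 0, -0.69], [0, 0, -0.69], [0, 0, -0.69], [0, 0, -0.69], [0, 0, -0.69]])

```text
t: 2.1
tool_pos: [0.5087, 0.2758, 0.1488]
tcp_rot: [0.605, 0.796, -0.001, -0.0]
wrist_force: [-0.1, -1.4, 1.3]
finger_gap: 0.0601
finger_force: 0.0
```

Run:
```python
from h import *
im,d,p=shot('wrist','w1');print(p['K'],p['camera_from_world'])
o=sensors.get_obs();print(o['tool_pos'],o['joints'],o['wrist_force']);to([507,276,4],105.7)
```

```text
[[325.1922621    0.         278.19175951]
 [  0.         325.1922621  206.18408926]
 [  0.           0.           1.        ]] [[ 0.96352237  0.2676114  -0.00296314 -0.56280624]
 [-0.25605218  0.91856989 -0.30110903 -0.11009139]
 [-0.07785836  0.29088401  0.95358511 -0.34227974]
 [ 0.          0.          0.          1.        ]]
[0.50903727 0.27967098 0.14659025] [0.3515444  0.3008075  1.60852949 0.00362372 1.23413784 0.07749619] [ 3.0171448   2.68277173 -0.64190022]
shift [ -3.5  -2.6 142.6] turn [-0.0021 -0.0033 -0.0012]
```

View pics/w1.png

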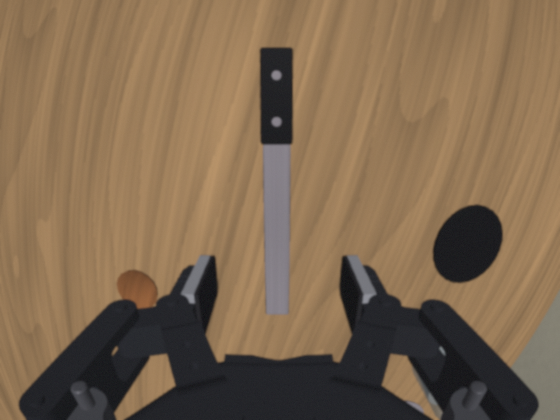

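The wrist view shows the bar running from the grip end at (277,48) to the tip at (278,314), parallel to the fingers and centred between them. I'll cast these points for an exact pose.

```bash
cat >> h.py <<'E'
def wray(f,u,v,zp):
    z=load(f);K,T=z['K'],z['T'];a=np.array([u-K[0,2],v-K[1,2]]);rr=np.hypot(*a);th=rr/K[0,0]
    dc=np.array([a[0]/rr*np.sin(th),-a[1]/rr*np.sin(th),-np.cos(th)]);C=-T[:3,:3].T@T[:3,3];D=T[:3,:3].T@dc
    return (C+D*(zp-C[2])/D[2])*1000
E
python3 - <<'E'
from h import *
a=wray('w1',277,48,.012);b=wray('w1',277.5,314,.012);g=wray('w1',277,143.5,.012)
d=b-a;print(a,b,g,np.linalg.norm(d),np.degrees(np.arctan2(d[1],d[0])),(a+b)/2,np.linalg.norm(g-a))
u=d/np.linalg.norm(d)
o=sensors.get_obs();print(o['tool_pos']); c=(a+b)/2; to([c[0],c[1],4],np.degrees(np.arctan2(d[1],d[0]))+180)
E
```

```text
[472.01581063 399.99437872  12.        ] [541.34408363 151.40649235  12.        ] [494.15026525 320.21110928  12.        ] 258.07430458568456 -74.41683132546873 [506.67994713 275.70043554  12.        ] 82.79676421183399
[0.50903727 0.27967098 0.14659025]
shift [ -3.7  -3.  142.6] turn [-0.0021 -0.0033  0.0009]
```

>>> send_rows(claw=[60, 60, 60, 60, 60, 60, 60, 60, 60, 60], translation=[[0, 0, 25], [0, 0, 50], [0, 0, 75], [0, 0, 95], [0, 0, 110], [0, 0, 118], [0, 0, 122], [0, 0, 122], [0, 0, 122], [0, 0, 122]], dr=[[0, 0, 0], [0, 0, 0], [0, 0, 0], [0, 0, 0], [0, 0, 0], [0, 0, 0], [0, 0, 0], [0, 0, 0], [0, 0, 0], [0, 0, 0]])

```text
t: 3.15
tool_pos: [0.5096, 0.2743, 0.0302]
tcp_rot: [0.605, 0.796, 0.001, 0.001]
wrist_force: [-0.8, 0.3, -0.2]
finger_gap: 0.06
finger_force: 0.0
```

Run:
```python
from h import *
o=sensors.get_obs();print(o['tool_pos'],o['wrist_force']);to([506.7,275.7,4],105.6)
```

```text
[0.50959734 0.27433464 0.03022614] [-0.7949616   0.34572345 -0.15112694]
shift [ 2.1 -2.5 26.2] turn [ 0.0023 -0.0002 -0.0022]
```

>>> send_rows(claw=[60, 60, 60, 60, 60, 20, 20, 20, 20, 20], translation=[[2, -2, 10], [2, -2.5, 18], [2, -2.5, 24], [2, -2.5, 26], [2, -2.5, 26], [2, -2.5, 26], [2, -2.5, 26], [2, -2.5, 26], [2, -2.5, 26], [2, -2.5, 26]], dr=[[0, 0, 0], [0, 0, 0], [0, 0, 0], [0, 0, 0], [0, 0, 0], [0, 0, 0], [0, 0, 0], [0, 0, 0], [0, 0, 0], [0, 0, 0]], newtons=70)

```text
t: 4.15
tool_pos: [0.5064, 0.2755, 0.0038]
tcp_rot: [0.605, 0.796, 0.001, 0.0]
wrist_force: [-0.3, 0.2, 4.9]
finger_gap: 0.0216
finger_force: 69.0
```

>>> send_rows(claw=[20, 20, 20, 20, 20, 20, 20, 20, 20, 20], translation=[[0, 0, 0], [0, 0, 0], [0, 0, -5], [0, 0, -20], [0, 0, -40], [0, 0, -60], [0, 0, -80], [0, 0, -100], [0, 0, -120], [0, 0, -120]], dr=[[0, 0, 0], [0, 0, 0], [0, 0, 0], [0, 0, 0], [0, 0, 0], [0, 0, 0], [0, 0, 0], [0, 0, 0], [0, 0, 0], [0, 0, 0]])

```text
t: 5.15
tool_pos: [0.5076, 0.2761, 0.1264]
tcp_rot: [0.605, 0.796, 0.003, 0.002]
wrist_force: [0.8, -0.6, -4.3]
finger_gap: 0.0221
finger_force: 69.3
```

Run:
```python
from h import *
shot('wrist','w2');im,d,p=shot('scene','s2')
o=sensors.get_obs();print(o['tool_pos'],o['wrist_force'],o['ft_torque'],o['joints'])
a=load('w2')['im'];cv2.imwrite('pics/c2.png',np.hstack([cv2.resize(a,(400,300)),cv2.resize(im[100:310,250:530],(400,300))])[:,:,::-1])
```

```text
[0.50527224 0.27514703 0.12290525] [-0.42205626 -0.48457377 -6.0338174 ] [ 0.02727718 -0.020984    0.02136062] [3.48243341e-01 3.17442382e-01 1.64121017e+00 2.82101116e-05
 1.18322048e+00 7.82135939e-02]
```

View pics/c2.png

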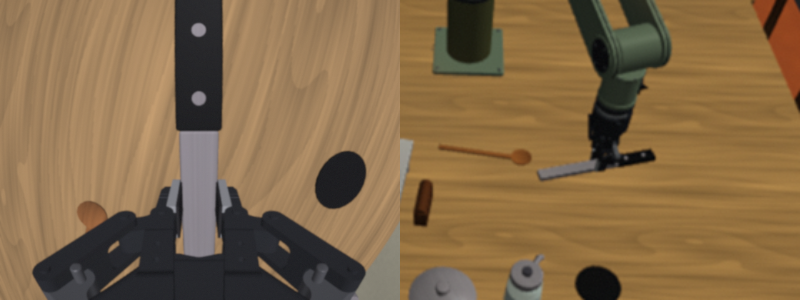

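The bar is held level at its middle. Next is a pre-insertion pose in front of the block.

```bash
cat >> h.py <<'E'
LIP=np.array([541.,-134.5]);H=-96.1;RD=42.
def bar(ins,Hr,th,s=0,tz=4.,lip=None):
    """TCP (mm) with tip ins mm past lip, underside at height Hr over the ridge, tip down th deg, grasp s mm along bar from centre"""
    L=LIP if lip is None else lip
    t=np.radians(th);h=np.radians(H);d=np.array([np.cos(h),np.sin(h)])
    u=ins-(130-s)*np.cos(t)            # underside point below grasp
    z=Hr-(u+RD)*np.tan(t)
    u2=u+tz*np.sin(t);z+=tz*np.cos(t)
    return [*(L+d*u2),z]
E
python3 - <<'E'
from h import *
for a in((-70,90,8),(-70,62,8),(15,62,8),(15,60,0),(15,59,-3)):
    p=bar(*a);print(a,np.round(p,1));to(p,83.9,a[2])
E
```

```text
(-70, 90, 8) [562.1  62.6 116. ]
shift [-220.    -2.     6.9] turn [-0.0266  0.138   0.3759]
(-70, 62, 8) [562.1  62.6  88. ]
shift [-220.    -2.    34.9] turn [-0.0266  0.138   0.3759]
(15, 62, 8) [553. -22.  76.]
shift [-299.1  -33.2   46.9] turn [-0.0266  0.138   0.3759]
(15, 60, 0) [553.2 -20.2  64. ]
shift [-297.4  -32.5   58.9] turn [-3.000e-04  0.000e+00  3.765e-01]
(15, 59, -3) [553.2 -20.1  59.2]
shift [-297.4  -32.5   63.7] turn [ 0.0096 -0.0517  0.3764]
```

>>> send_rows(claw=[20, 20, 20, 20, 20, 20, 20, 20, 20, 20], translation=[[-20, 0, 1], [-55, 0, 2], [-90, -1, 3], [-125, -1, 4], [-160, -1, 5], [-190, -2, 6], [-210, -2, 7], [-218, -2, 7], [-220, -2, 7], [-220, -2, 7]], dr=[[-0.003, 0.014, 0.038], [-0.007, 0.034, 0.09], [-0.01, 0.056, 0.15], [-0.015, 0.078, 0.21], [-0.02, 0.1, 0.27], [-0.023, 0.12, 0.33], [-0.026, 0.132, 0.36], [-0.0266, 0.138, 0.376], [-0.0266, 0.138, 0.376], [-0.0266, 0.138, 0.376]])

```text
t: 6.25
tool_pos: [0.5616, 0.0633, 0.1152]
tcp_rot: [0.742, 0.667, 0.051, -0.047]
wrist_force: [-1.1, 0.5, -5.0]
finger_gap: 0.022
finger_force: 69.3
```

Run:
```python
from h import *
im,d,p=shot('top','t3');ims,_,_=shot('scene','s3')
o=sensors.get_obs();print(o['tool_pos'],o['wrist_force'],o['joints'])
to(bar(-70,90,8),83.9,8)
cv2.imwrite('pics/c3.png',np.hstack([cv2.resize(im[100:280,200:400],None,fx=2,fy=2,interpolation=2),cv2.resize(ims[165:345,160:360],None,fx=2,fy=2,interpolation=2)])[:,:,::-1])
# wrist depth-based look at the block/slab from top: bar blade edges
hsv=cv2.cvtColor(im,cv2.COLOR_RGB2HSV);_,W=pts('t3');Z=W[...,2]
m=(Z>.07)&(Z<.13)&(W[...,1]>-.1)&(W[...,1]<.02)&(abs(W[...,0]-.55)<.04)
q=W[m]*1000;print(m.sum(),q.min(0),q.max(0)); vx,vy,x0,y0=cv2.fitLine(q[:,:2].astype(np.float32),2,0,.01,.01).ravel();print(np.degrees(np.arctan2(vy,vx)),x0,y0)
k=np.polyfit(q[:,1],q[:,2],1);print('slope',k)
```

```text
[0.56181187 0.0639927  0.11564291] [-0.05546808  0.51981763 -4.77506246] [-0.11912784  0.29676031  1.69313772  0.15291972  1.15888463 -0.07601734]
shift [-1.3  0.4 -0.5] turn [-0.0011 -0.0004  0.0015]
173 [535.7172773  -63.42178788  98.096785  ] [566.27538279  19.94975672 122.42454458]
85.00088 549.74036 -30.463291
slope [  0.16059292 115.30979032]
```

View pics/c3.png

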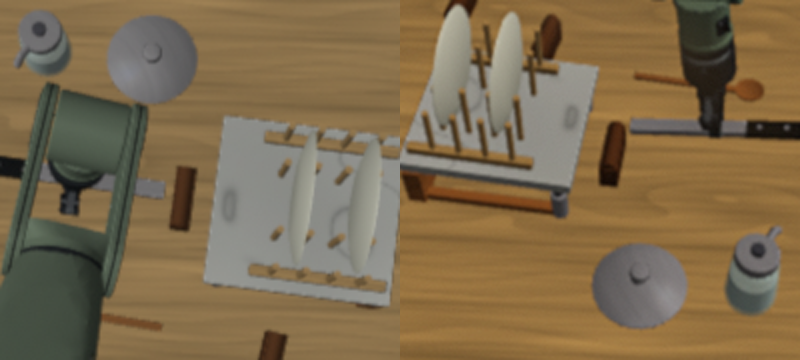

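Top half: the tip, at (163,190), is lined up with the block at (182,198) and the middle of the slab. The tilt and height match the plan. Now lower and slide in, tip down 8°.

Run:
```python
from h import *
for a in((-70,63,8),(0,63,8),(15,63,8)):
    to(bar(*a),83.9,8)
```

```text
shift [-5.1  0.4 26.2] turn [-0.0011 -0.0004  0.0015]
shift [-75.8   0.3  26.2] turn [-0.0011 -0.0004  0.0015]
shift [-90.9   0.3  26.2] turn [-0.0011 -0.0004  0.0015]
```

>>> send_rows(claw=[20, 20, 20, 20, 20, 20, 20, 20, 20, 20], translation=[[-2, 0, 8], [-4, 0, 18], [-5, 0, 25], [-5, 0, 26], [-12, 0, 26], [-20, 0, 26], [-30, 0, 26], [-40, 0, 26], [-50, 0, 26], [-58, 0, 26]], dr=[[0, 0, 0], [0, 0, 0], [0, 0, 0], [0, 0, 0], [0, 0, 0], [0, 0, 0], [0, 0, 0], [0, 0, 0], [0, 0, 0], [0, 0, 0]])

```text
t: 7.35
tool_pos: [0.5567, 0.0079, 0.0823]
tcp_rot: [0.742, 0.666, 0.052, -0.046]
wrist_force: [0.9, -0.8, -4.7]
finger_gap: 0.0216
finger_force: 69.2
```

Run:
```python
from h import *
o=sensors.get_obs();print(o['tool_pos'],o['wrist_force'],o['ft_torque'])
for a in((0,63,8),(15,63,8)):
    to(bar(*a),83.9,8)
```

```text
[0.55671713 0.0078555  0.08226023] [ 0.93085471 -0.8379492  -4.73823106] [-0.19470998  0.02856338  0.01823921]
shift [-15.3  -0.5   1. ] turn [ 0.0007  0.0001 -0.001 ]
shift [-30.5  -0.5   1. ] turn [ 0.0007  0.0001 -0.001 ]
```

>>> send_rows(claw=[20, 20, 20, 20, 20, 20, 20, 20, 20, 20], translation=[[-4, 0, 0], [-8, 0, 0], [-12, 0, 0], [-16, 0, 0], [-20, 0, 0], [-24, 0, 0], [-27, 0, 0], [-30, 0, 0], [-30, 0, 0], [-30, 0, 0]], dr=[[0, 0, 0], [0, 0, 0], [0, 0, 0], [0, 0, 0], [0, 0, 0], [0, 0, 0], [0, 0, 0], [0, 0, 0], [0, 0, 0], [0, 0, 0]])

```text
t: 8.35
tool_pos: [0.5536, -0.0203, 0.0781]
tcp_rot: [0.742, 0.667, 0.052, -0.047]
wrist_force: [-0.8, 0.2, -4.2]
finger_gap: 0.022
finger_force: 69.2
```

Run:
```python
from h import *
ims,_,_=shot('scene','s4')
o=sensors.get_obs();print(o['tool_pos'],o['wrist_force'],o['ft_torque'])
cv2.imwrite('pics/c4.png',cv2.resize(ims[190:290,200:350],None,fx=5,fy=5,interpolation=2)[:,:,::-1])
for a in((15,63,8),(15,60.5,0),(15,59.5,-3)): to(bar(*a),83.9,a[2])
```

```text
[ 0.55359575 -0.02025474  0.07808617] [-6.03275088e-02  3.33880320e-03 -4.29785887e+00] [-0.13893068 -0.01265672 -0.02296455]
shift [-1.9 -0.4  0.8] turn [ 0.0003 -0.0003 -0.0001]
shift [-1.8 -0.4 13.5] turn [ 0.0003 -0.1399 -0.0002]
shift [-2.5 -0.4 18.2] turn [ 0.0003 -0.1922 -0.0002]
```

View pics/c4.png

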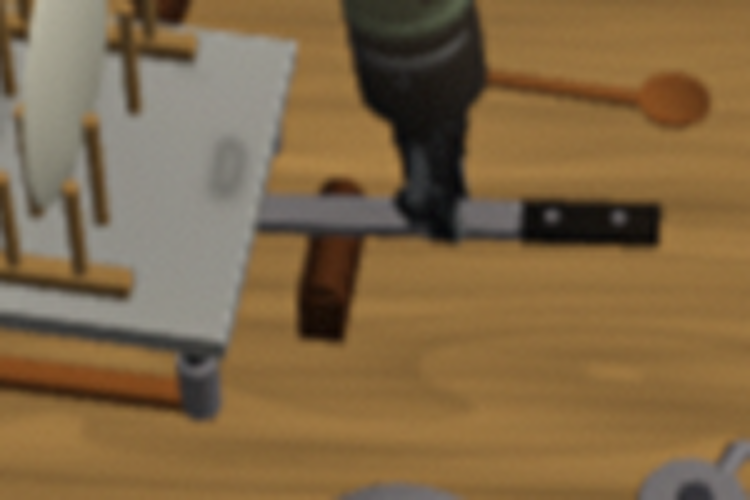

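The tip is under the slab edge at about crop (262,212), just below mid-edge, and the bar lies over the block with no contact force. Now rotate it to slightly tip-up, so it rests on the ridge and against the slab.

>>> send_rows(claw=[20, 20, 20, 20, 20, 20, 20, 20, 20, 20], translation=[[-1, 0, 2], [-1.5, 0, 4], [-2, 0, 6.5], [-2, 0, 9], [-2, 0, 11.5], [-2, 0, 13.5], [-2, 0, 15], [-2.5, 0, 16.5], [-2.5, 0, 18], [-2.5, 0, 18]], dr=[[0, -0.02, 0], [0, -0.045, 0], [0, -0.07, 0], [0, -0.095, 0], [0, -0.118, 0], [0, -0.14, 0], [0, -0.157, 0], [0, -0.175, 0], [0, -0.19, 0], [0, -0.19, 0]])

```text
t: 9.4
tool_pos: [0.5533, -0.0199, 0.0595]
tcp_rot: [0.743, 0.668, -0.019, 0.017]
wrist_force: [0.2, -0.9, -5.6]
finger_gap: 0.0216
finger_force: 69.2
```

Run:
```python
from h import *
o=sensors.get_obs();print(o['tool_pos'],o['wrist_force'],o['ft_torque'])
for a in((15,59.5,-3),(15,58,-3),(15,58,-5)): to(bar(*a),83.9,a[2])
```

```text
[ 0.55329443 -0.01986888  0.05948113] [ 0.18471321 -0.87072007 -5.56889785] [0.11949589 0.01172812 0.00376939]
shift [-0.3 -0.  -0.2] turn [-0.0005 -0.0018  0.0004]
shift [-0.2 -0.   1.3] turn [-0.0005 -0.0018  0.0004]
shift [-0.2 -0.   3.9] turn [-0.0005 -0.0367  0.0004]
```

>>> send_rows(claw=[20, 20, 20, 20, 20, 20, 20, 20, 20, 20], translation=[[0, 0, 0.5], [0, 0, 1], [0, 0, 1.5], [0, 0, 2], [0, 0, 2.5], [0, 0, 3], [0, 0, 3.5], [0, 0, 4], [0, 0, 4], [0, 0, 4]], dr=[[0, -0.005, 0], [0, -0.01, 0], [0, -0.015, 0], [0, -0.02, 0], [0, -0.025, 0], [0, -0.03, 0], [0, -0.034, 0], [0, -0.037, 0], [0, -0.037, 0], [0, -0.037, 0]])

```text
t: 10.4
tool_pos: [0.5536, -0.0207, 0.0564]
tcp_rot: [0.743, 0.668, -0.032, 0.029]
wrist_force: [-2.0, -1.7, -0.4]
finger_gap: 0.0216
finger_force: 69.7
```

Run:
```python
from h import *
o=sensors.get_obs();print(o['tool_pos'],o['wrist_force'],o['ft_torque'])
```

```text
[ 0.55362627 -0.02069973  0.05636137] [-1.98438209 -1.66565854 -0.43024007] [ 0.04377455  0.40324233 -0.09030427]
```

Contact: the bar's weight is now carried. Let go and lift off.

>>> send_rows(claw=[30, 40, 50, 60, 60, 60, 60, 60, 60, 60], translation=[[0, 0, 0], [0, 0, 0], [0, 0, 0], [0, 0, 0], [0, 0, -5], [0, 0, -20], [0, 0, -40], [0, 0, -60], [0, 0, -60], [0, 0, -60]], dr=[[0, 0, 0], [0, 0, 0], [0, 0, 0], [0, 0, 0], [0, 0, 0], [0, 0, 0], [0, 0, 0], [0, 0, 0], [0, 0, 0], [0, 0, 0]])

```text
t: 11.4
tool_pos: [0.5548, -0.0153, 0.1167]
tcp_rot: [0.743, 0.668, -0.032, 0.03]
wrist_force: [-0.7, 0.0, -1.2]
finger_gap: 0.0597
finger_force: 0.0
```

Run:
```python
from h import *
im,d,p=shot('wrist','w5'); ims,_,_=shot('scene','s5')
o=sensors.get_obs();print(o['tool_pos'],o['wrist_force'],o['joints'])
cv2.imwrite('pics/c5.png',np.hstack([cv2.resize(im,(400,300)),cv2.resize(ims[190:290,200:333],(400,300))])[:,:,::-1])
```

```text
[ 0.55330813 -0.0152254   0.11487297] [-0.05095507 -0.00168768 -0.20816213] [-0.13372233  0.29329522  1.69501144 -0.09538974  1.15394205  0.01160741]
```

View pics/c5.png

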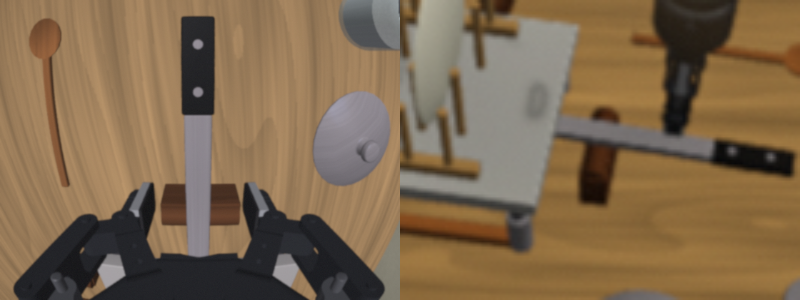

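Run:
```python
from h import *
z=load('w5');im,d=z['im'],z['d']
hsv=cv2.cvtColor(im,cv2.COLOR_RGB2HSV)
blk=(im.max(2)<45);blk[170:]=0
n,l,st,ce=cv2.connectedComponentsWithStats(blk.astype(np.uint8));i=1+np.argmax(st[1:,4]);print(st[i])
x,y,w,h,_=st[i]
def P(u,v):
    K,T=z['K'],z['T'];a=np.array([u-K[0,2],v-K[1,2]]);rr=np.hypot(*a);th=rr/K[0,0]
    dc=np.array([a[0]/rr*np.sin(th),-a[1]/rr*np.sin(th),-np.cos(th)]);dc*=d[int(v),int(u)]/np.cos(th)
    return (T[:3,:3].T@(dc-T[:3,3]))*1000
cx=x+w/2
for v in (y+1,y+4,y+20,y+60,y+h-3,y+h+20,y+h+80): print(v,np.round(P(cx,v),1))
print('block',np.round(P(240,270),1),np.round(P(320,270),1),np.round(P(240,300),1),np.round(P(50,60),1))
```

```text
[ 255   24   44  136 5133]
25 [566.  106.9  56.3]
28 [565.8 105.3  54.6]
44 [564.8  95.3  56.2]
84 [562.2  71.3  59.2]
157 [557.5  27.9  61.8]
180 [556.   13.6  62.5]
240 [551.7 -26.1  65.6]
block [515.  -74.3  23.7] [582.1 -81.5  23.9] [516.9 -81.4  55.6] [371.4 130.4   7.4]
```

The bar rests with its tip about 16 mm under the slab, and the grip end is at (566,107), top about 56 mm. Next: close the fingers and move above the push point, 12 mm from the end.

Run:
```python
from h import *
to([564.7,95.6,115],83.9,0);to([564.7,95.6,68],83.9,0)
```

```text
shift [111.   -0.5  -9.8] turn [-0.0013  0.0872 -0.0002]
shift [115.1  -0.4  37. ] turn [-0.0013  0.0872 -0.0002]
```

>>> send_rows(claw=[0, 0, 0, 0, 0, 0, 0, 0, 0, 0], translation=[[15, 0, -2], [40, 0, -4], [70, 0, -6], [95, 0, -8], [108, 0, -10], [111, 0, -10], [112, 0, 5], [114, 0, 20], [115, 0, 30], [115, 0, 30]], dr=[[0, 0.02, 0], [0, 0.04, 0], [0, 0.06, 0], [0, 0.087, 0], [0, 0.087, 0], [0, 0.087, 0], [0, 0.087, 0], [0, 0.087, 0], [0, 0.087, 0], [0, 0.087, 0]], newtons=40)

```text
t: 12.5
tool_pos: [0.5635, 0.0953, 0.0725]
tcp_rot: [0.744, 0.668, -0.002, -0.002]
wrist_force: [-0.6, -0.2, -0.5]
finger_gap: -0.0002
finger_force: 0.0
```

Run:
```python
from h import *
o=sensors.get_obs();print(o['tool_pos'],o['wrist_force'],o['finger_gap']);to([564.7,95.6,60],83.9,0);to([564.4,92.6,28],83.9,0)
```

```text
[0.5634752  0.0952545  0.07249524] [-0.5532116  -0.16779391 -0.48159457] -0.00016989649688888556
shift [ 0.5  1.3 12.5] turn [-0.0059  0.0012 -0.0012]
shift [-2.5  1.5 44.5] turn [-0.0059  0.0012 -0.0012]
```

>>> send_rows(claw=[0, 0, 0, 0, 0, 0, 0, 0, 0, 0], translation=[[0, 1, 4], [0, 1, 8], [0, 1, 11], [0, 1, 13], [0, 1, 15], [0, 1, 17], [0, 1, 18.5], [0, 1, 20], [0, 1, 21.5], [0, 1, 23]], dr=[[0, 0, 0], [0, 0, 0], [0, 0, 0], [0, 0, 0], [0, 0, 0], [0, 0, 0], [0, 0, 0], [0, 0, 0], [0, 0, 0], [0, 0, 0]])

```text
t: 13.5
tool_pos: [0.5679, 0.0958, 0.0544]
tcp_rot: [0.744, 0.668, 0.0, 0.001]
wrist_force: [-3.4, -0.6, 12.7]
finger_gap: 0.0003
finger_force: 6.0
```

>>> send_rows(claw=[0, 0, 0, 0, 0, 0, 0, 0, 0, 0], translation=[[0, 0, 1], [0, 0, 2], [0, 0, 3], [-0.5, 0, 4], [-0.5, 0, 5], [-0.5, 0, 6], [-1, 0, 7], [-1, 0, 8], [-1, 0, 9], [-1, 0, 10]], dr=[[0, 0, 0], [0, 0, 0], [0, 0, 0], [0, 0, 0], [0, 0, 0], [0, 0, 0], [0, 0, 0], [0, 0, 0], [0, 0, 0], [0, 0, 0]])

```text
t: 14.5
tool_pos: [0.5693, 0.0952, 0.046]
tcp_rot: [0.744, 0.668, 0.002, 0.002]
wrist_force: [-1.8, 0.6, 14.0]
finger_gap: -0.0005
finger_force: 6.7
```

>>> send_rows(claw=[0, 0, 0, 0, 0, 0, 0, 0, 0, 0], translation=[[0, -1, 1], [0, -1.5, 2], [0, -2, 3], [-0.5, -2.5, 4], [-0.5, -3, 5], [-0.5, -3, 6], [-1, -3, 7], [-1, -3, 8], [-1, -3, 9], [-1, -3, 10]], dr=[[0, 0, 0], [0, 0, 0], [0, 0, 0], [0, 0, 0], [0, 0, 0], [0, 0, 0], [0, 0, 0], [0, 0, 0], [0, 0, 0], [0, 0, 0]])

```text
t: 15.5
tool_pos: [0.5684, 0.0945, 0.037]
tcp_rot: [0.744, 0.668, 0.004, 0.003]
wrist_force: [0.0, 1.6, 13.9]
finger_gap: -0.0002
finger_force: 6.9
```

Run:
```python
from h import *
shot('top','t6');o=sensors.get_obs();print(o['tool_pos'],o['wrist_force'],o['t'])
for f in('top0','t6'):
    im,W=pts(f);Z=W[...,2];p=W[(abs(W[...,0]-.54)<.08)&(W[...,1]<-.145)&(W[...,1]>-.2)&(Z>.07)&(Z<.12)]
    k=np.linalg.lstsq(np.c_[p[:,:2],np.ones(len(p))],p[:,2],rcond=None)[0];print(f,k[:2]@(.545,-.17)+k[2],k)
```

```text
[0.5682791  0.09447957 0.03678116] [ 0.69693472  1.34372222 14.01568757] 15.55
top0 0.0955166434452309 [-0.00467313 -0.01271616  0.09590175]
t6 0.10022241476281638 [ 0.0053471  -0.00923239  0.09573874]
```

>>> send_rows(claw=[0, 0, 0, 0, 0, 0, 0, 0, 0, 0], translation=[[0, -0.5, 0.5], [0, -1, 1], [0, -1, 1.5], [0, -1, 2], [0, -1, 2.5], [-0.5, -1, 3], [-0.5, -1, 3.5], [-0.5, -1, 4], [-0.5, -1, 4.5], [-0.5, -1, 5]], dr=[[0, 0, 0], [0, 0, 0], [0, 0, 0], [0, 0, 0], [0, 0, 0], [0, 0, 0], [0, 0, 0], [0, 0, 0], [0, 0, 0], [0, 0, 0]])

```text
t: 16.55
tool_pos: [0.5683, 0.0941, 0.0331]
tcp_rot: [0.744, 0.668, 0.004, 0.004]
wrist_force: [-0.8, 0.3, 20.6]
finger_gap: -0.0001
finger_force: 9.8
```

The force has risen to about 20 N, so the slab is at the stop. Hold there.

>>> send_rows(claw=[0, 0, 0, 0, 0, 0, 0, 0, 0, 0], translation=[[0, 0, 0], [0, 0, 0], [0, 0, 0], [0, 0, 0], [0, 0, 0], [0, 0, 0], [0, 0, 0], [0, 0, 0], [0, 0, 0], [0, 0, 0]], dr=[[0, 0, 0], [0, 0, 0], [0, 0, 0], [0, 0, 0], [0, 0, 0], [0, 0, 0], [0, 0, 0], [0, 0, 0], [0, 0, 0], [0, 0, 0]])

```text
t: 17.55
tool_pos: [0.5683, 0.0941, 0.0332]
tcp_rot: [0.744, 0.668, 0.004, 0.004]
wrist_force: [-0.3, -0.3, 19.0]
finger_gap: -0.0002
finger_force: 9.2
```

Run:
```python
from h import *
shot('top','t7');o=sensors.get_obs();print(o['tool_pos'],o['wrist_force'],o['t'])
for f in('t7',):
    im,W=pts(f);Z=W[...,2];
    p=W[(abs(W[...,0]-.54)<.08)&(W[...,1]<-.145)&(W[...,1]>-.2)&(Z>.07)&(Z<.12)]
    k=np.linalg.lstsq(np.c_[p[:,:2],np.ones(len(p))],p[:,2],rcond=None)[0];print(f,k[:2]@(.545,-.17)+k[2],k)
```

```text
[0.56829898 0.0940519  0.03316955] [-0.93387816 -0.29801319 19.01530087] 17.6
t7 0.10102716327651237 [0.00294137 0.00432365 0.10015914]
```

>>> send_rows(claw=[0, 0, 0, 0, 0, 0, 0, 0, 0, 0], translation=[[0, 0, 0.3], [0, 0, 0.6], [0, 0, 0.8], [0, 0, 0.8], [0, 0, 0.8], [0, 0, 0.8], [0, 0, 0.8], [0, 0, 0.8], [0, 0, 0.8], [0, 0, 0.8]], dr=[[0, 0, 0], [0, 0, 0], [0, 0, 0], [0, 0, 0], [0, 0, 0], [0, 0, 0], [0, 0, 0], [0, 0, 0], [0, 0, 0], [0, 0, 0]])

```text
t: 18.6
tool_pos: [0.5685, 0.094, 0.0329]
tcp_rot: [0.744, 0.668, 0.004, 0.004]
wrist_force: [-1.3, 0.5, 22.1]
finger_gap: -0.0001
finger_force: 10.3
```

The reading barely moved (0.3 mm), so it is at the stop and bedded at about 20–22 N. Back off upward.

>>> send_rows(claw=[0, 0, 0, 0, 0, 0, 60, 60, 60, 60], translation=[[0, 0, -4], [0, 0, -10], [0, 0, -20], [0, 0, -40], [0, 0, -65], [0, 0, -90], [-20, 0, -105], [-50, 0, -105], [-60, 0, -105], [-60, 0, -105]], dr=[[0, 0, 0], [0, 0, 0], [0, 0, 0], [0, 0, 0], [0, 0, 0], [0, 0, 0], [0, 0, 0], [0, 0, 0], [0, 0, 0], [0, 0, 0]])

```text
t: 19.6
tool_pos: [0.5556, 0.0332, 0.1314]
tcp_rot: [0.745, 0.667, -0.001, -0.0]
wrist_force: [0.1, -0.2, -0.1]
finger_gap: 0.0582
finger_force: 0.0
```

Run:
```python
from h import *
shot('top','t8');im,d,p=shot('wrist','w8');o=sensors.get_obs();print(o['tool_pos'],o['wrist_force'],o['t'])
im2,W=pts('t8');Z=W[...,2]
p=W[(abs(W[...,0]-.54)<.08)&(W[...,1]<-.145)&(W[...,1]>-.2)&(Z>.07)&(Z<.12)]
k=np.linalg.lstsq(np.c_[p[:,:2],np.ones(len(p))],p[:,2],rcond=None)[0];print(k[:2]@(.545,-.17)+k[2],k)
z=load('w8');K,T=z['K'],z['T'];d=z['d']
v,u=np.mgrid[:420,:560];a=np.stack([u-K[0,2],v-K[1,2]],-1);rr=np.linalg.norm(a,axis=-1)+1e-9;th=rr/K[0,0]
q=np.stack([a[...,0]/rr*np.tan(th)*d,-a[...,1]/rr*np.tan(th)*d,-d],-1);Wq=((q-T[:3,3])@T[:3,:3])*1000
hsv=cv2.cvtColor(im,cv2.COLOR_RGB2HSV)
m=((hsv[...,1]<70)&(Wq[...,2]>12)&(Wq[...,2]<95)&(abs(Wq[...,0]-556)<35)&(Wq[...,1]>-75)&(Wq[...,1]<125)&(d>0)&(v<230)).astype(np.uint8)
n,l,st,ce=cv2.connectedComponentsWithStats(m);i=1+np.argmax(st[1:,4]);print(st[i]);P=Wq[l==i]
for y in range(-60,125,20):
    s=P[abs(P[:,1]-y)<3]
    if len(s):print(y,len(s),np.round([s[:,0].min(),s[:,0].max(),s[:,0].mean(),np.median(s[:,2])],1))
print(P[:,1].min(),P[:,1].max())
```

```text
[0.55568749 0.03466004 0.13120675] [ 1.33139816  0.17008131 -0.31425467] 19.7
0.10087455037899318 [-0.0015348   0.0029615   0.10221447]
[ 267  114   36  116 4106]
20 24 [557.3 569.4 565.3  48.6]
40 286 [546.2 572.5 559.2  46. ]
60 293 [548.5 574.8 561.6  42.3]
80 301 [550.7 576.9 563.7  38.6]
100 295 [552.8 579.1 566.   34.7]
21.464147124174843 107.40307148380377
```

The slab stays up and level (slope ≈ 0). Now regrasp the bar at its middle, tilted to match (10.6° tip-up).

Run:
```python
from h import *
to([552.8+.184*50*.11,-18.9+.184*50,49.2+49],83.6,-10.6);to([552.8,-18.9,49.2],83.6,-10.6)
```

```text
shift [-44.3   2.9  33. ] turn [-0.0012 -0.1854  0.0046]
shift [-53.6   3.   82. ] turn [-0.0012 -0.1854  0.0046]
```

>>> send_rows(claw=[60, 60, 60, 60, 60, 60, 60, 60, 60, 60], translation=[[-12, 1, 5], [-25, 2, 15], [-38, 3, 25], [-44, 3, 33], [-44, 3, 33], [-46, 3, 45], [-50, 3, 60], [-52, 3, 72], [-53, 3, 76], [-53, 3, 76]], dr=[[0, -0.05, 0], [0, -0.1, 0], [0, -0.15, 0], [0, -0.185, 0], [0, -0.185, 0], [0, -0.185, 0], [0, -0.185, 0], [0, -0.185, 0], [0, -0.185, 0], [0, -0.185, 0]])

```text
t: 20.7
tool_pos: [0.5531, -0.0188, 0.055]
tcp_rot: [0.741, 0.665, -0.069, 0.061]
wrist_force: [-0.7, -1.0, 0.5]
finger_gap: 0.0598
finger_force: 0.0
```

Run:
```python
from h import *
o=sensors.get_obs();print(o['tool_pos'],o['wrist_force'])
to([552.8,-18.9,49.2],83.6,-10.6)
```

```text
[ 0.55306122 -0.01884343  0.05503942] [-0.73910992 -1.02927013  0.53799407]
shift [ 1.  -0.2  5.8] turn [-0.0006  0.      0.0049]
```

>>> send_rows(claw=[60, 60, 60, 40, 20, 20, 20, 20, 20, 20], translation=[[0, 0, 3], [1, 0, 5], [1, 0, 6], [1, 0, 6], [1, 0, 6], [1, 0, 6], [1, 0, 6], [1, 0, 6], [1, 0, 6], [1, 0, 6]], dr=[[0, 0, 0], [0, 0, 0], [0, 0, 0], [0, 0, 0], [0, 0, 0], [0, 0, 0], [0, 0, 0], [0, 0, 0], [0, 0, 0], [0, 0, 0]], newtons=70)

```text
t: 21.7
tool_pos: [0.5541, -0.0189, 0.0503]
tcp_rot: [0.741, 0.666, -0.068, 0.062]
wrist_force: [-1.5, 1.0, 3.0]
finger_gap: 0.0216
finger_force: 67.2
```

Run:
```python
from h import *
o=sensors.get_obs();print(o['tool_pos'],o['wrist_force'],o['ft_torque'])
for a in((15,58.5,-10.6),(15,60,-5),(15,62,2),(-20,63,2),(-80,66,2)): to(bar(*a),83.6,a[2])
```

```text
[ 0.55406453 -0.01891195  0.05028795] [-1.48591261  1.04162968  3.01319411] [ 0.15078083  0.11623374 -0.06161192]
shift [-2.6 -0.7  1.6] turn [0.0019 0.0002 0.0048]
shift [-2.8 -0.7 -7. ] turn [0.0017 0.0979 0.0049]
shift [ -4.9  -0.7 -17.7] turn [0.0014 0.2201 0.005 ]
shift [ 29.1  -0.7 -26.3] turn [0.0014 0.2201 0.005 ]
shift [ 87.2  -0.7 -42.3] turn [0.0014 0.2201 0.005 ]
```

>>> send_rows(claw=[20, 20, 20, 20, 20, 20, 20, 20, 20, 20], translation=[[0, 0, -2], [0, 0, -4.5], [0, 0, -7], [0, 0, -9.5], [0, 0, -12], [-0.5, 0, -14], [-1, 0, -16], [-1.5, 0, -18], [-2, 0, -19], [-2, 0, -19]], dr=[[0, 0.025, 0], [0, 0.05, 0], [0, 0.08, 0], [0, 0.11, 0], [0, 0.135, 0], [0, 0.16, 0], [0, 0.185, 0], [0, 0.205, 0], [0, 0.22, 0], [0, 0.22, 0]])

```text
t: 22.7
tool_pos: [0.554, -0.018, 0.0691]
tcp_rot: [0.744, 0.668, 0.013, -0.011]
wrist_force: [0.4, -0.8, -3.9]
finger_gap: 0.0216
finger_force: 66.6
```

Run:
```python
from h import *
o=sensors.get_obs();print(o['tool_pos'],o['wrist_force'],o['ft_torque'])
for a in((15,62,2),(-20,63,2),(-80,66,2)): to(bar(*a),83.6,a[2])
```

```text
[ 0.55399354 -0.01796108  0.06911351] [ 0.43958829 -0.77309452 -3.93717485] [-0.07195515  0.01574789  0.05490721]
shift [-2.5 -0.5  0.5] turn [ 0.0005 -0.0002  0.0043]
shift [32.6 -0.6 -0.5] turn [ 0.0005 -0.0002  0.0043]
shift [92.7 -0.6 -3.5] turn [ 0.0005 -0.0002  0.0043]
```

Free, at about full bar weight. Draw it out horizontally.

>>> send_rows(claw=[20, 20, 20, 20, 20, 20, 20, 20, 20, 20], translation=[[4, 0, 0], [10, 0, 0], [18, 0, -0.5], [26, 0, -1], [34, 0, -1], [46, 0, -2], [60, 0, -3], [80, 0, -8], [100, 0, -15], [110, 0, -20]], dr=[[0, 0, 0], [0, 0, 0], [0, 0, 0], [0, 0, 0], [0, 0, 0], [0, 0, 0], [0, 0, 0], [0, 0, 0], [0, 0, 0], [0, 0, 0]])

```text
t: 23.7
tool_pos: [0.5658, 0.0936, 0.0934]
tcp_rot: [0.743, 0.669, 0.014, -0.012]
wrist_force: [1.2, -0.5, -5.3]
finger_gap: 0.0213
finger_force: 66.6
```

Run:
```python
from h import *
o=sensors.get_obs();print(o['tool_pos'],o['wrist_force'],o['ft_torque'])
to([507,276,100],105.6);to([507,276,6],105.6)
```

```text
[0.56575798 0.09357221 0.09337694] [ 1.24722055 -0.52872732 -5.34498657] [-0.07951964  0.03197453 -0.00539669]
shift [175.4 -77.5  -0.5] turn [ 0.0076 -0.0349 -0.377 ]
shift [172.1 -77.6  93.5] turn [ 0.0076 -0.0349 -0.377 ]
```

>>> send_rows(claw=[20, 20, 20, 20, 20, 20, 20, 20, 20, 20], translation=[[20, -8, 0], [50, -20, 0], [85, -36, 0], [120, -52, 0], [150, -66, 0], [168, -75, 0], [175, -77.5, 0], [174, -77.5, 20], [173, -77.5, 45], [173, -77.5, 65]], dr=[[0, -0.005, -0.04], [0.002, -0.01, -0.1], [0.004, -0.02, -0.18], [0.006, -0.026, -0.26], [0.007, -0.03, -0.33], [0.0076, -0.035, -0.37], [0.0076, -0.035, -0.377], [0.0076, -0.035, -0.377], [0.0076, -0.035, -0.377], [0.0076, -0.035, -0.377]])

```text
t: 24.7
tool_pos: [0.5072, 0.2729, 0.0329]
tcp_rot: [0.606, 0.796, -0.001, 0.0]
wrist_force: [-0.3, -0.2, -4.9]
finger_gap: 0.0216
finger_force: 66.6
```

Run:
```python
from h import *
imaging.read_camera('top')
o=sensors.get_obs();print(o['tool_pos'],o['wrist_force'],o['ft_torque'])
to([507,276,7],105.6)
```

```text
[0.50450233 0.27191676 0.02920383] [-1.32271005  0.26911316 -7.44813659] [-0.01659713  0.08393688 -0.06312761]
shift [ 3.3  3.7 22.2] turn [-0.0076  0.0016 -0.0031]
```

>>> send_rows(claw=[20, 20, 20, 20, 20, 20, 20, 20, 20, 20], translation=[[0, 0, 4], [0, 0, 8], [0, 0, 12], [0, 0, 15], [0, 0, 17], [0, 0, 19], [0, 0, 20], [0, 0, 21], [0, 0, 22], [0, 0, 22]], dr=[[0, 0, 0], [0, 0, 0], [0, 0, 0], [0, 0, 0], [0, 0, 0], [0, 0, 0], [0, 0, 0], [0, 0, 0], [0, 0, 0], [0, 0, 0]])

```text
t: 25.75
tool_pos: [0.507, 0.2735, 0.0117]
tcp_rot: [0.605, 0.796, -0.001, -0.0]
wrist_force: [-0.3, 0.1, -4.4]
finger_gap: 0.0214
finger_force: 66.7
```

>>> send_rows(claw=[20, 20, 20, 20, 20, 20, 20, 20, 20, 20], translation=[[0, 0, 1], [0, 0, 2], [0, 0, 3], [0, 0, 4], [0, 0, 4.5], [0, 0, 5], [0, 0, 5.5], [0, 0, 6], [0, 0, 6], [0, 0, 6]], dr=[[0, 0, 0], [0, 0, 0], [0, 0, 0], [0, 0, 0], [0, 0, 0], [0, 0, 0], [0, 0, 0], [0, 0, 0], [0, 0, 0], [0, 0, 0]])

```text
t: 26.75
tool_pos: [0.5071, 0.2736, 0.0063]
tcp_rot: [0.605, 0.796, -0.001, 0.0]
wrist_force: [-2.4, -1.0, 1.2]
finger_gap: 0.0212
finger_force: 67.4
```

Resting on the counter. Release and retreat.

>>> send_rows(claw=[30, 40, 50, 60, 60, 60, 60, 60, 60, 60], translation=[[0, 0, 0], [0, 0, 0], [0, 0, 0], [0, 0, 0], [0, 0, -5], [0, 0, -20], [0, 0, -50], [0, 0, -90], [0, 0, -130], [0, 0, -150]], dr=[[0, 0, 0], [0, 0, 0], [0, 0, 0], [0, 0, 0], [0, 0, 0], [0, 0, 0], [0, 0, 0], [0, 0, 0], [0, 0, 0], [0, 0, 0]])

```text
t: 27.75
tool_pos: [0.5098, 0.2747, 0.1618]
tcp_rot: [0.605, 0.796, 0.003, 0.002]
wrist_force: [0.6, -0.0, 0.4]
finger_gap: 0.0603
finger_force: 0.0
```

>>> send_rows(claw=[60, 60, 60, 60, 60, 60, 60, 60, 60, 60], translation=[[0, 0, 0], [0, 0, 0], [0, 0, 0], [0, 0, 0], [0, 0, 0], [0, 0, 0], [0, 0, 0], [0, 0, 0], [0, 0, 0], [0, 0, 0]], dr=[[0, 0, 0], [0, 0, 0], [0, 0, 0], [0, 0, 0], [0, 0, 0], [0, 0, 0], [0, 0, 0], [0, 0, 0], [0, 0, 0], [0, 0, 0]])

```text
t: 28.75
tool_pos: [0.5072, 0.2737, 0.1558]
tcp_rot: [0.605, 0.796, -0.0, -0.0]
wrist_force: [0.8, 0.1, -0.1]
finger_gap: 0.0599
finger_force: 0.0
```

Run:
```python
from h import *
im,_,_=shot('scene','s9');shot('top','t9')
im2,W=pts('t9');Z=W[...,2]
p=W[(abs(W[...,0]-.54)<.08)&(W[...,1]<-.145)&(W[...,1]>-.2)&(Z>.07)&(Z<.12)]
k=np.linalg.lstsq(np.c_[p[:,:2],np.ones(len(p))],p[:,2],rcond=None)[0];print(k[:2]@(.545,-.17)+k[2],k)
print(sensors.get_obs()['tool_pos'])
```

```text
0.10104983117954916 [ 0.00337872 -0.01320076  0.0969643 ]
[0.5072213  0.27369628 0.15584122]
```

View pics/s9.png

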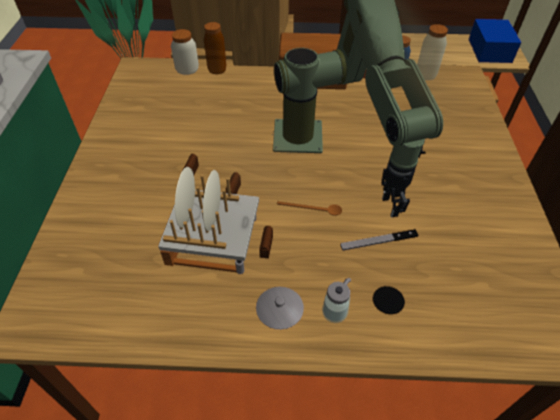

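The bar lies flat at (380,240), well clear of the block at (266,241). The rack is still up, and the lid, dispenser, coaster and spoon have not moved.

```bash
python3 -c "
from h import *
print(job.hand_in())"
```

```text
the job is handed in; nothing more can be done
None
```

I levered the rack up to its stop, held about 19–22 N on the grip end for roughly 2 s, then drew the bar out and laid it back on the counter clear of the block; the rack stayed up, the bystanders looked unmoved in the last picture, and the job is handed in at about 29 s.

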